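# Set the gain lever three clicks from home

### The job

The orange gain lever on the test console has been left part-way along its slot. With a fingertip push it back fully home, to the end of its travel at the red mark, then push it out again by exactly three clicks and leave it resting in the third notch; never let it run on past the third notch. Do not pinch the lever from both sides, and leave the steel block, the torch and the probe case where they are.

Things in the scene. Friction and masses are not known exactly. Their poses are not given: they have to be found in the camera images.
- console: fixed grey instrument case, 220 x 260 mm (x, y), 70 mm high; origin under its centre. A straight black slot, 130 mm long, runs along its y axis across the middle (x = 0) of the flat top. A red bar marks the home end, at y = -78 mm. Two black knobs, 22 mm wide, 14 mm high, stand on top at x = -85, y = -70 and -20 mm; the dark green screen is flat. The top is free 50 mm past each end of the travel
- home_end (a point): point on the panel top (70 mm above the table) where the lever's axis stands when home: console (0, -48, 70) mm; axes as the console's
- gain_lever (a joint): lever travel along the slot in m: 0 home, growing to console +y, end 0.096. A spring clicks it into notches every 16 mm (home 0, first 0.016, second 0.032, third 0.048 and on). Leaving a notch takes about 6 N; half-way to the next the resistance is gone and the lever then jumps into that notch by itself, ahead of the finger, and stays. Starts near the first or second notch
- lever_top (a point): middle of the top of the lever's black core, 45 mm above the panel. The lever is an upright block 30 mm wide (console x), 22 mm thick along the slot and 45 mm high: black core between two orange faces; its underside clears the panel by 4 mm. It only slides; it cannot be lifted or turned
- face_home: orange face plate on the lever's home side, 30 mm wide and 38 mm high; origin at the centre of its outer face, 23 mm above the panel and 11 mm from the lever's axis towards console -y; axes as the console's. Pushing this face moves the lever out
- face_away: orange face plate on the lever's other side, same size; origin at the centre of its outer face, 23 mm above the panel and 11 mm from the lever's axis towards console +y; axes as the console's. Pushing this face moves the lever home
- cal_block: loose stepped steel calibration block, 30 x 50 mm, 30 mm high, lying on the console's panel beyond the slot; origin under its centre. Bystander
- torch: loose red torch, 44 mm wide and 115 mm high, standing on its head beside the console's home end; origin under its centre. Bystander
- probe_case: loose closed grey plastic case with a black band, 100 x 75 mm, 35 mm high, lying on the table beside the console's other end; origin under its centre. Bystander

How it is judged (in metres and radians):
On the way:
1. the lever is pushed fully home (value of joint gain_lever below 0.004 m), for 0.2 s.
At the end, for the whole second after the job is handed in: the lever rests in the third notch from home (0.048 m, within 3.5 mm), still, and the steel block, torch and probe case are within 15 mm of where they began (value of joint gain_lever between 0.0445 and 0.0515 m and velocity of joint gain_lever between -0.005 and 0.005 m/s and distance of each of cal_block, torch, probe_case from where it was at the start of the episode below 0.015 m); the robot touches nothing.
It fails at once if the lever ran past the third notch (value of joint gain_lever above 0.055 m).
It fails at once if the lever was pinched from both sides (contact force between the fingers and face_home above 0.5 N and contact force between the fingers and face_away above 0.5 N).
It fails at once if a bystander was moved or lifted (distance of any of cal_block, torch, probe_case from where it was at the start of the episode above 0.015 m).
It also fails if it takes over 64 s, if anything falls off the work surface, if the arm or the gripper's body presses on something with over 40 N, if the wrist force passes 120 N, or if a joint passes its speed limit or range.

### The arm

A 6-joint arm with a two-finger parallel gripper is mounted at the origin on the work surface. World frame = base frame: x ahead of the robot, y to its left, z up, the work surface at z = 0. Lengths are in m, angles in degrees, forces in N, time in s.
With the tool pointing down it reaches from about 0.375 to 0.9 m from the base axis. Payload 3.1 kg.
Tool frame: the origin (TCP) lies on the centre line of the jaws, within the pads' length; the fingertips stand 25 mm ahead of it and the grasp point (between the pads) lies 6 mm ahead of it; z points along the fingers, y is the line along which they close (so a half turn about z gives the same grasp; the last joint's range is limited). The gripper opens to 87 mm and grips with 3 to 60 N. Pads are 19 mm wide; open, the fingers measure 117 mm over their backs; the gripper's body (75 mm by 190 mm) begins 51 mm behind the grasp point.
Start: joints at [66.033, 30.224, 82.088, -0, 67.689, -10.227], TCP at [0.148, 0.607, 0.219] pointing down, gripper open.
Joint ranges: [-176.69, 176.69], [-43.24, 126.21], [12.49, 139.97], [-82, 262], [0, 151.66], [-163.58, 163.58]. Speed limits (degrees/s): [159.86, 159.86, 180, 180, 180, 180].

### API

Orientations are given as a 3x3 rotation matrix whose columns are the frame's x, y, z axes.
In Python, from rig import bot, cams, models gives the robot as it stands. The module is installed in compiled form; this text tells all that it offers.
- The arm moves only by the shell command python3 -m handwheel 'ROWS' [OPENING]. ROWS is JSON, a list of rows, each a list of 6 numbers: the shift along the world's x, y, z each as a share of 1 m, from -1 to 1, then the turn, a rotation vector about the world's x, y, z each as a share of 2 rad, from -1 to 1. In form: [[dx, dy, dz, wx, wy, wz], ...]. A call has exactly 8 rows; each row is the pose to reach, as a shift and turn from the pose commanded when the call began; what a row does not reach only later rows make up. A row lasts 1/12 s, in which the tool goes at most 41.7 mm and 7.16 degrees, less where a joint would pass 70% of its speed; a pose out of reach is approached as far as the arm can. A call with a number of a shift or a turn outside -1 to 1 is refused whole. A call with a gripper value outside its range is refused whole. OPENING is the opening, from -1 (shut) to 1 (fully open), so that 0 is half open, set as the call begins (- or left out, the last holds). The fingers move at their own pace and stop on an object; the grip force is fixed at half the most. Time passes only in rows, so rows that repeat a pose let the fingers close, or fill a call up. It gives the time, the measured TCP pose, the force, the opening and the grip force at its end, in the units of the state.
- bot.read_state(): the state, without advancing time (a new reading comes with each control period).
- cams.capture(name): name is "scene" or "side" or "wrist"; returns (picture, depth): 400x640x3 uint8, blue, green, red; 400x640 float32, m along the optical axis (not along the pixel's ray), 0 where there is no reading.
- cams.calibration(name): a dict with "mtx" (3x3 intrinsics, pixels), "dist_coeffs" ([k1, k2, p1, p2, k3] as OpenCV has them; the pictures are not rectified), "R" (3x3) and "t" (3): a world point X has camera coordinates R X + t; the wrist camera has in their place "tool_from_camera" (4x4, takes a point from camera to tool coordinates, whose origin is the TCP and whose axes are the flange's). Camera axes: x right, y down, z forward; pixel columns grow to the right and rows downward; lengths in m; the calibration is good to about 2 mm. A picture is of the moment at which its call begins: read the wrist's pose just before it. calibration takes no time and is no camera call.
- bot.hand_in(): hands the job in; it is judged then, once.
Trained networks look in the newest picture that a camera, given by its name, has taken for a name from the list of things; names that differ only in an ending like _2 or _b are one class to them, and where a whole thing is asked for, a point or a joint stands for the part that bears it (a point fixed in the world has none). Each returns a list of dicts, best first, with "conf" (0 to 1); they miss things now and then, are a little off and sometimes report something else, mostly with a low value. They report only what shows in the picture. A call takes as long as a camera call.
- models.spot_in(query, camera): "position" ([column, row] in pixels, amid what is visible of it).
- models.tip_of(query, camera): "position" ([column, row] in pixels: a listed point, or the origin of a listed thing).
The state is a dict: "time_s": time; "joint_positions": joint angles; "qvel": joint speeds; "tau": joint torques, N m; "position": TCP position; "tcp_rot": TCP orientation; "force": force on the tool from outside, world axes, zero at the start; "moment": the same for the moment, N m; "opening": opening from 0.0 (shut) to 1.0 (fully open); "grasp_force": force on a finger pad.
Only numpy, scipy, OpenCV 4.12 (cv2) and the standard library are available. Lean on these libraries where they do the work, as an engineer would, in place of code of your own. Each camera call takes 0.05 s, during which the arm holds its last target. There are 200 camera calls.

## Working session

There is one attempt and no reset: what is moved stays moved. The work goes in short steps, Python scripts to look and compute and a shell command to move; the robot and the scene stay as the last step left them, time stands still between calls to the robot, and variables do not carry over. Pictures are saved under pics/ and viewed, at most 10 in all, crops included, and the job is handed in when it is done.

```bash
mkdir -p pics; cat > h.py <<'E'
import numpy as np, cv2
from rig import bot,cams,models
def world(cam,px,depth,s):
    c=cams.calibration(cam)
    K=np.array(c["mtx"]);d=np.array(c["dist_coeffs"])
    u=cv2.undistortPoints(np.array([[px]],float),K,d)[0,0]
    r,q=int(round(px[1])),int(round(px[0]))
    w=depth[max(r-2,0):r+3,max(q-2,0):q+3];w=w[w>0]
    z=np.median(w) if w.size else np.nan
    p=np.array([u[0],u[1],1])*z
    if cam=="wrist":
        T=np.array(c["tool_from_camera"]);p=T[:3,:3]@p+T[:3,3]
        return np.array(s["tcp_rot"])@p+s["position"]
    return np.array(c["R"]).T@(p-np.array(c["t"]))
E
python3 - <<'E'
from h import *
s=bot.read_state();print(s["time_s"],s["position"],s["force"],s["tcp_rot"])
for n in ["scene","side"]:
    im,d=cams.capture(n);cv2.imwrite(f"pics/{n}0.png",im);np.save(f"{n}_d.npy",d)
    for q in ["home_end","lever_top","face_home","face_away","console","cal_block","torch","probe_case"]:
        r=models.tip_of(q,n)
        for e in r[:2]: print(n,q,round(e["conf"],2),np.round(e["position"]),np.round(world(n,e["position"],d,s),3))
print(bot.read_state()["time_s"])
E
```

```text
0.0 [0.1480938  0.60643342 0.21786035] [-0.20391377  0.01619079 -0.6790731 ] [[-9.71382347e-01  2.37519457e-01 -9.18065635e-04]
 [ 2.37520868e-01  9.71380363e-01 -2.00699076e-03]
 [ 4.15091573e-04 -2.16761515e-03 -9.99997565e-01]]
scene home_end 0.93 [322. 206.] [0.557 0.062 0.07 ]
scene home_end 0.57 [336. 241.] [0.62  0.126 0.07 ]
scene lever_top 0.58 [332. 205.] [0.573 0.093 0.114]
scene face_home 0.61 [331. 204.] [0.573 0.092 0.113]
scene face_away 0.68 [324. 205.] [0.553 0.066 0.071]
scene face_away 0.56 [338. 210.] [0.57  0.106 0.102]
scene cal_block 0.79 [334. 265.] [0.684 0.151 0.099]
scene torch 0.73 [294. 182.] [ 0.495 -0.041  0.024]
scene probe_case 0.91 [419. 310.] [0.665 0.32  0.034]
side home_end 0.95 [310. 212.] [0.553 0.09  0.099]
side lever_top 0.72 [299. 209.] [0.575 0.099 0.115]
side face_home 0.41 [306. 211.] [0.558 0.1   0.114]
side face_away 0.55 [299. 215.] [0.573 0.104 0.097]
side console 0.68 [297. 237.] [0.562 0.148 0.071]
side cal_block 0.56 [255. 222.] [0.665 0.156 0.098]
side torch 0.7 [356. 203.] [ 0.473 -0.039  0.013]
side probe_case 0.62 [237. 302.] [0.638 0.33  0.035]
side probe_case 0.42 [300. 210.] [0.573 0.101 0.114]
0.9
```

```bash
python3 - <<'E'
import cv2,numpy as np
a=cv2.imread("pics/scene0.png")[120:370,200:500];b=cv2.imread("pics/side0.png")[120:370,150:450]
cv2.imwrite("pics/c0.png",np.vstack([cv2.resize(a[:,:],(720,600))[:300*2]])[:600])
cv2.imwrite("pics/c1.png",cv2.resize(b,(720,600)))
E
```

```text
(no output)
```

View pics/c0.png

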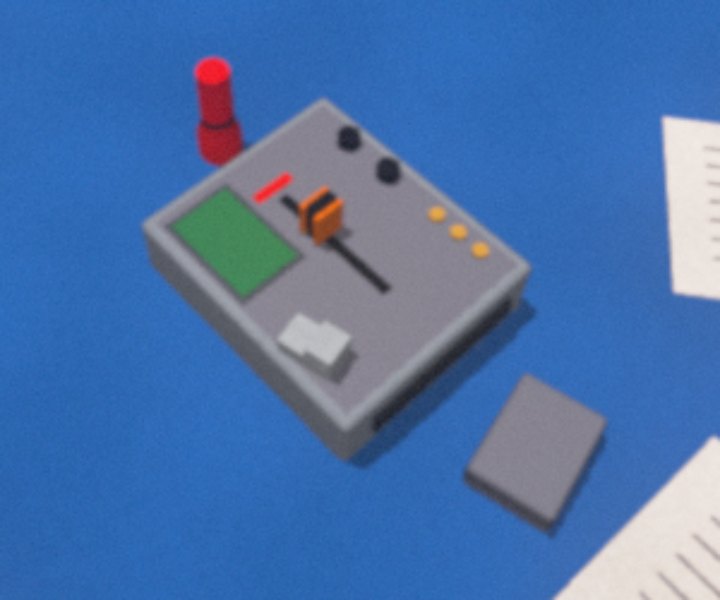

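View pics/c1.png

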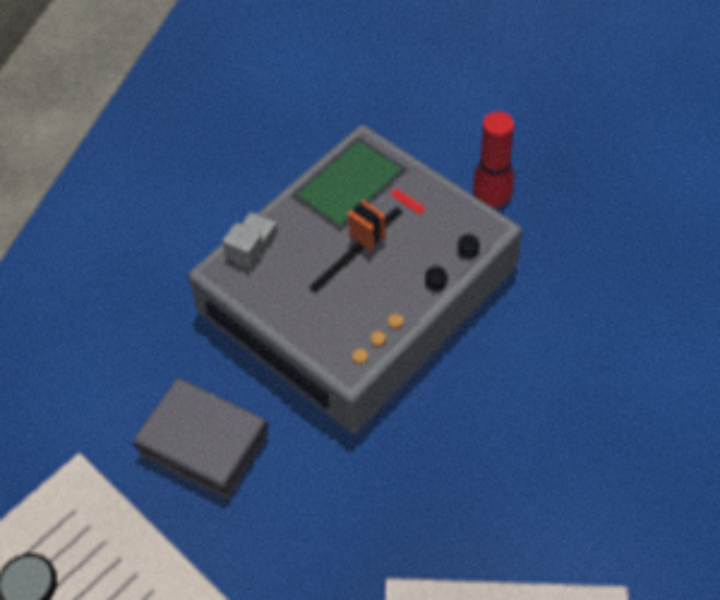

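The scene view shows the lever at crop (321,215), the red bar at (274,187), the block at (315,343), the torch at the home end and the case beyond the other end. The side view agrees. Next I'll fit the console frame from depth.

```bash
cat > fit.py <<'E'
from h import *
def cloud(cam,d,s):
    c=cams.calibration(cam);K=np.array(c["mtx"]);D=np.array(c["dist_coeffs"])
    v,u=np.mgrid[0:400,0:640];uv=np.stack([u.ravel(),v.ravel()],1).astype(float)
    n=cv2.undistortPoints(uv[:,None],K,D)[:,0]
    p=np.c_[n,np.ones(len(n))]*d.ravel()[:,None]
    if cam=="wrist":
        T=np.array(c["tool_from_camera"]);p=p@T[:3,:3].T+T[:3,3]
        P=p@np.array(s["tcp_rot"]).T+s["position"]
    else: P=(p-np.array(c["t"]))@np.array(c["R"])
    P[d.ravel()<=0]=np.nan
    return P.reshape(400,640,3)
def hsv(im): return cv2.cvtColor(cv2.GaussianBlur(im,(3,3),0),cv2.COLOR_BGR2HSV)
E
python3 - <<'E'
from fit import *
for n in ["scene","side"]:
    im=cv2.imread(f"pics/{n}0.png");d=np.load(f"{n}_d.npy");P=cloud(n,d,None);H=hsv(im)
    box=(P[...,0]>.35)&(P[...,0]<.8)&(P[...,1]>-.1)&(P[...,1]<.35)
    m=(box&(abs(P[...,2]-.07)<.006)).astype(np.uint8)
    m=cv2.morphologyEx(m,cv2.MORPH_OPEN,np.ones((3,3)));k,L,S,C=cv2.connectedComponentsWithStats(m)
    m=L==1+np.argmax(S[1:,4]);Q=P[m]
    (cx,cy),wh,a=r=cv2.minAreaRect(Q[:,:2].astype(np.float32));print(n,cx,cy,wh,a,"z",np.median(Q[:,2]))
    print(np.round(cv2.boxPoints(r),3).tolist())
    red=box&((H[...,0]<5)|(H[...,0]>174))&(H[...,1]>150)&(H[...,2]>90)
    org=box&(H[...,0]>=6)&(H[...,0]<16)&(H[...,1]>150)
    t=red&(abs(P[...,2]-.07)<.006)&m;print("red",t.sum(),P[t].mean(0))
    top=box&(abs(P[...,2]-.115)<.006)&cv2.dilate(org.astype(np.uint8),np.ones((9,9))).astype(bool);print("levertop",top.sum(),P[top].mean(0))
    for nm,g in [("torch",red&(P[...,1]<.03)&~m)]:print(nm,P[g].min(0),P[g].max(0))
    b=box&(P[...,2]>.078)&~cv2.dilate(org.astype(np.uint8),np.ones((9,9))).astype(bool)&(P[...,0]>.62);print("blk",P[b].mean(0),P[b].min(0),P[b].max(0))
    for th in [r]:
        pass
E
```

```text
scene 0.5751091241836548 0.1106414794921875 (0.2603070139884949, 0.21961218118667603) 68.93569946289062 z 0.07002477424154155
[[0.4259999990463257, 0.028999999165534973], [0.6309999823570251, -0.05000000074505806], [0.7239999771118164, 0.19300000369548798], [0.5189999938011169, 0.2720000147819519]]
red 64 [0.5464795  0.03709709 0.07082088]
levertop 130 [0.56990886 0.09631975 0.1126247 ]
torch [ 0.47018387 -0.07028081  0.00554509] [ 0.50356402 -0.03510403  0.11802474]
blk [0.67771663 0.144264   0.09230608] [0.65682721 0.11485519 0.07802981] [0.69307576 0.16776893 0.10315328]
side 0.5745117664337158 0.11017955094575882 (0.2624098062515259, 0.22103220224380493) 69.08570098876953 z 0.07154412978516791
[[0.42399999499320984, 0.027000000700354576], [0.6309999823570251, -0.052000001072883606], [0.7250000238418579, 0.19300000369548798], [0.5180000066757202, 0.2720000147819519]]
red 43 [0.5467106  0.03770982 0.07246187]
levertop 107 [0.56862644 0.09688401 0.11422132]
torch [ 0.46146565 -0.07012056  0.00367368] [ 0.49412124 -0.03365265  0.11963588]
blk [0.67293028 0.14581101 0.09320361] [0.63394882 0.01832143 0.07815966] [0.69284182 0.16756863 0.1054243 ]
```

```bash
python3 -m handwheel '[[0.027,-0.03,0,0,0,-0.008],[0.055,-0.06,0,0,0,-0.016],[0.082,-0.089,0,0,0,-0.024],[0.109,-0.118,0,0,0,-0.032],[0.136,-0.148,0,0,0,-0.04],[0.164,-0.177,0,0,0,-0.048],[0.191,-0.207,0,0,0,-0.056],[0.218,-0.236,0,0,0,-0.063]]' -1
python3 -m handwheel '[[0.027,-0.03,0,0,0,0],[0.055,-0.06,0,0,0,0],[0.082,-0.089,0,0,0,0],[0.109,-0.118,0,0,0,0],[0.136,-0.148,0,0,0,0],[0.164,-0.177,0,0,0,0],[0.191,-0.207,0,0,0,0],[0.218,-0.237,0,0,0,0]]'
python3 -m handwheel '[[0,0,-0.02,0,0,0],[0,0,-0.04,0,0,0],[0,0,-0.05,0,0,0],[0,0,-0.06,0,0,0],[0,0,-0.06,0,0,0],[0,0,-0.06,0,0,0],[0,0,-0.06,0,0,0],[0,0,-0.06,0,0,0]]'
```

```text
time_s: 1.57
position: [0.3675, 0.3695, 0.2191]
tcp_rot: [[-0.934, 0.358, 0.0], [0.358, 0.934, 0.0], [-0.0, 0.0, -1.0]]
force: [-0.2, 0.3, 1.1]
opening: 0.476
grasp_force: 0.0
time_s: 2.23
position: [0.5856, 0.1324, 0.219]
tcp_rot: [[-0.934, 0.358, 0.0], [0.358, 0.934, 0.0], [-0.0, 0.0, -1.0]]
force: [0.9, 1.6, 0.7]
opening: 0.007
grasp_force: 0.0
time_s: 2.9
position: [0.5851, 0.1346, 0.1601]
tcp_rot: [[-0.934, 0.357, 0.002], [0.357, 0.934, 0.0], [-0.002, 0.001, -1.0]]
force: [0.6, -0.4, -0.0]
opening: 0.003
grasp_force: 0.0
```

```bash
python3 - <<'E'
from fit import *
out=[]
s=bot.read_state();print(s["position"])
for n in ["wrist","side","scene"]:
    im,d=cams.capture(n)
    out.append(im if n=="wrist" else cv2.resize(im[150:275,225:425],(640,400)))
    P=cloud(n,d,s);H=hsv(im)
    box=(P[...,0]>.5)&(P[...,0]<.62)&(P[...,1]>0.02)&(P[...,1]<.16)
    org=box&(H[...,0]>=5)&(H[...,0]<18)&(H[...,1]>150)&(P[...,2]>.06)
    Q=P[org]-[.5748,.1104,0];R=np.array([[.9336,-.3584,0],[.3584,.9336,0],[0,0,1]]);Q=Q@R.T
    print(n,len(Q),np.percentile(Q,[3,50,97],axis=0).round(4).tolist() if len(Q) else "")
cv2.imwrite("pics/n1.png",np.vstack([cv2.resize(out[0],(480,300)),cv2.resize(out[1],(480,300))]))
E
```

```text
[0.58505359 0.13461692 0.1600514 ]
wrist 988 [[-0.0143, -0.0263, 0.0782], [-0.0038, -0.0091, 0.111], [0.0135, -0.0053, 0.1137]]
side 101 [[-0.0153, -0.0234, 0.0796], [-0.0043, -0.0064, 0.1003], [0.0104, -0.0042, 0.1148]]
scene 170 [[-0.0106, -0.0247, 0.0792], [0.0063, -0.006, 0.0996], [0.0147, -0.0044, 0.1126]]
```

View pics/n1.png

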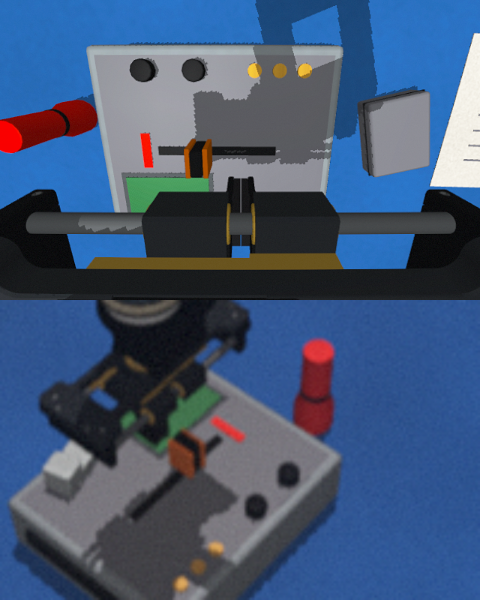

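The wrist view shows the shut fingers on the away side of the lever and in line with the slot. The lever is in the second notch (travel about 32 mm), and nothing else is near the fingers.

```bash
python3 -m handwheel '[[0,0,-0.01,0,0,0],[0,0,-0.02,0,0,0],[0,0,-0.03,0,0,0],[0,0,-0.04,0,0,0],[0,0,-0.05,0,0,0],[0,0,-0.053,0,0,0],[0,0,-0.053,0,0,0],[0,0,-0.053,0,0,0]]'
python3 -m handwheel '[[-0.0018,-0.0047,0,0,0,0],[-0.0036,-0.0093,0,0,0,0],[-0.0054,-0.014,0,0,0,0],[-0.0072,-0.0187,0,0,0,0],[-0.0081,-0.021,0,0,0,0],[-0.009,-0.0233,0,0,0,0],[-0.0099,-0.0257,0,0,0,0],[-0.0108,-0.028,0,0,0,0]]'
python3 -m handwheel '[[-0.0005,-0.0014,0,0,0,0],[-0.0011,-0.0028,0,0,0,0],[-0.0016,-0.0042,0,0,0,0],[-0.0022,-0.0056,0,0,0,0],[-0.0027,-0.007,0,0,0,0],[-0.0032,-0.0084,0,0,0,0],[-0.0038,-0.0098,0,0,0,0],[-0.0043,-0.0112,0,0,0,0]]'
```

```text
time_s: 3.72
position: [0.5843, 0.1341, 0.1054]
tcp_rot: [[-0.934, 0.358, -0.001], [0.358, 0.934, -0.0], [0.001, -0.0, -1.0]]
force: [-0.6, 0.1, -0.6]
opening: 0.002
grasp_force: 0.0
time_s: 4.38
position: [0.5739, 0.1063, 0.1062]
tcp_rot: [[-0.934, 0.358, 0.001], [0.358, 0.934, 0.001], [-0.001, 0.001, -1.0]]
force: [-0.3, 0.6, -0.1]
opening: 0.007
grasp_force: 0.4
time_s: 5.05
position: [0.5699, 0.0964, 0.1059]
tcp_rot: [[-0.933, 0.359, 0.002], [0.359, 0.933, 0.003], [-0.001, 0.003, -1.0]]
force: [1.5, 4.8, -1.4]
opening: 0.006
grasp_force: 2.4
```

```bash
python3 -m handwheel '[[-0.0004,-0.0009,0,0,0,0],[-0.0007,-0.0019,0,0,0,0],[-0.0011,-0.0028,0,0,0,0],[-0.0014,-0.0037,0,0,0,0],[-0.0018,-0.0047,0,0,0,0],[-0.0018,-0.0047,0,0,0,0],[-0.0018,-0.0047,0,0,0,0],[-0.0018,-0.0047,0,0,0,0]]'
python3 -m handwheel '[[-0.0004,-0.0009,0,0,0,0],[-0.0007,-0.0019,0,0,0,0],[-0.0007,-0.0019,0,0,0,0],[-0.0007,-0.0019,0,0,0,0],[-0.0007,-0.0019,0,0,0,0],[-0.0007,-0.0019,0,0,0,0],[-0.0007,-0.0019,0,0,0,0],[-0.0007,-0.0019,0,0,0,0]]'
```

```text
time_s: 5.72
position: [0.5675, 0.0899, 0.1059]
tcp_rot: [[-0.934, 0.358, -0.0], [0.358, 0.934, -0.0], [0.0, -0.0, -1.0]]
force: [-0.4, -0.2, 0.2]
opening: 0.006
grasp_force: 0.0
time_s: 6.38
position: [0.5668, 0.0884, 0.1058]
tcp_rot: [[-0.934, 0.358, -0.0], [0.358, 0.934, 0.0], [0.0, 0.0, -1.0]]
force: [0.0, -0.3, 0.4]
opening: 0.007
grasp_force: 0.0
```

```bash
python3 -m handwheel '[[-0.0004,-0.0009,0,0,0,0],[-0.0007,-0.0019,0,0,0,0],[-0.0007,-0.0019,0,0,0,0],[-0.0007,-0.0019,0,0,0,0],[-0.0007,-0.0019,0,0,0,0],[-0.0007,-0.0019,0,0,0,0],[-0.0007,-0.0019,0,0,0,0],[-0.0007,-0.0019,0,0,0,0]]'
python3 -m handwheel '[[-0.0004,-0.0009,0,0,0,0],[-0.0007,-0.0019,0,0,0,0],[-0.0007,-0.0019,0,0,0,0],[-0.0007,-0.0019,0,0,0,0],[-0.0007,-0.0019,0,0,0,0],[-0.0007,-0.0019,0,0,0,0],[-0.0007,-0.0019,0,0,0,0],[-0.0007,-0.0019,0,0,0,0]]'
python3 - <<'E'
from fit import *
s=bot.read_state();out=[]
for n in ["wrist","side","scene"]:
    im,d=cams.capture(n);P=cloud(n,d,s);H=hsv(im)
    if n=="side":cv2.imwrite("pics/n2.png",cv2.resize(im[150:275,225:425],(640,400)))
    box=(P[...,0]>.5)&(P[...,0]<.62)&(P[...,1]>0.02)&(P[...,1]<.16)
    org=box&(H[...,0]>=5)&(H[...,0]<18)&(H[...,1]>150)&(P[...,2]>.06)
    Q=P[org]-[.5748,.1104,0];R=np.array([[.9336,-.3584,0],[.3584,.9336,0],[0,0,1]]);Q=Q@R.T
    print(n,len(Q),np.percentile(Q,[3,50,97],axis=0).round(4).tolist() if len(Q) else "")
E
```

```text
time_s: 7.05
position: [0.5661, 0.0864, 0.1058]
tcp_rot: [[-0.934, 0.358, 0.0], [0.358, 0.934, 0.0], [-0.0, 0.0, -1.0]]
force: [-0.0, 0.1, -0.5]
opening: 0.002
grasp_force: 0.0
time_s: 7.72
position: [0.5654, 0.0845, 0.1059]
tcp_rot: [[-0.934, 0.358, 0.0], [0.358, 0.934, -0.0], [-0.0, 0.0, -1.0]]
force: [0.6, 0.7, -0.1]
opening: 0.008
grasp_force: 0.0
wrist 1001 [[-0.0144, -0.0585, 0.0775], [-0.0115, -0.0425, 0.1106], [0.0004, -0.0372, 0.1159]]
side 57 [[-0.0158, -0.0561, 0.0771], [-0.0117, -0.0385, 0.0955], [0.0017, -0.0362, 0.1131]]
scene 93 [[-0.0018, -0.0764, 0.0709], [0.0119, -0.0384, 0.096], [0.0148, -0.0361, 0.1133]]
```

View pics/n2.png

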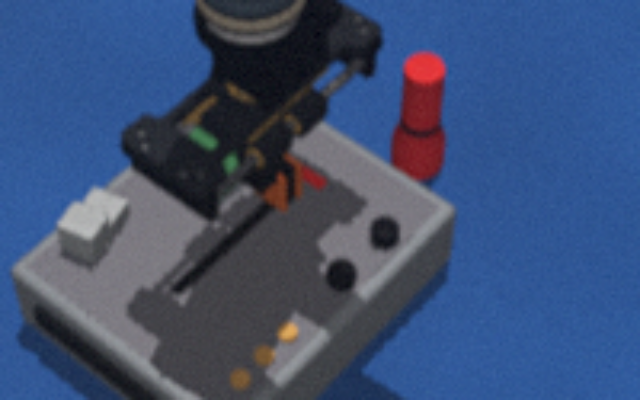

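The side view shows the lever at about (285,185), up against the red mark, with its away face at -37 mm, which is home. I'll press lightly to confirm it and to learn the finger's offset.

```bash
python3 -m handwheel '[[-0.0002,-0.0005,0,0,0,0],[-0.0004,-0.0009,0,0,0,0],[-0.0005,-0.0014,0,0,0,0],[-0.0007,-0.0019,0,0,0,0],[-0.0007,-0.0019,0,0,0,0],[-0.0007,-0.0019,0,0,0,0],[-0.0007,-0.0019,0,0,0,0],[-0.0007,-0.0019,0,0,0,0]]'
```

```text
time_s: 8.53
position: [0.565, 0.0833, 0.1059]
tcp_rot: [[-0.934, 0.358, 0.001], [0.358, 0.934, 0.001], [-0.0, 0.001, -1.0]]
force: [1.8, 6.0, -0.2]
opening: 0.005
grasp_force: 2.6
```

```bash
python3 -m handwheel '[[-0.0002,-0.0005,0,0,0,0],[-0.0004,-0.0009,0,0,0,0],[-0.0004,-0.0009,0,0,0,0],[-0.0004,-0.0009,0,0,0,0],[-0.0004,-0.0009,0,0,0,0],[-0.0004,-0.0009,0,0,0,0],[-0.0004,-0.0009,0,0,0,0],[-0.0004,-0.0009,0,0,0,0]]'
```

```text
time_s: 9.2
position: [0.5648, 0.0827, 0.106]
tcp_rot: [[-0.934, 0.358, 0.001], [0.358, 0.934, 0.002], [-0.001, 0.002, -1.0]]
force: [1.8, 6.5, -0.6]
opening: 0.004
grasp_force: 3.1
```

```bash
python3 -m handwheel '[[0.0018,0.0047,0,0,0,0],[0.0036,0.0093,0,0,0,0],[0.0054,0.014,0,0,0,0],[0.0054,0.014,0.01,0,0,0],[0.0054,0.014,0.025,0,0,0],[0.0054,0.014,0.04,0,0,0],[0.0054,0.014,0.055,0,0,0],[0.0054,0.014,0.055,0,0,0]]'
python3 -m handwheel '[[-0.0029,-0.0076,0,0,0,0],[-0.0073,-0.019,0,0,0,0],[-0.0117,-0.0304,0,0,0,0],[-0.016,-0.0418,0,0,0,0],[-0.0204,-0.0531,0,0,0,0],[-0.0233,-0.0607,0,0,0,0],[-0.0233,-0.0607,0,0,0,0],[-0.0233,-0.0607,0,0,0,0]]'
python3 -m handwheel '[[0,0,-0.01,0,0,0],[0,0,-0.02,0,0,0],[0,0,-0.03,0,0,0],[0,0,-0.04,0,0,0],[0,0,-0.05,0,0,0],[0,0,-0.055,0,0,0],[0,0,-0.055,0,0,0],[0,0,-0.055,0,0,0]]'
python3 - <<'E'
from fit import *
s=bot.read_state()
for n in ["wrist","side","scene"]:
    im,d=cams.capture(n);P=cloud(n,d,s);H=hsv(im)
    if n=="wrist":cv2.imwrite("pics/n3.png",im)
    box=(P[...,0]>.5)&(P[...,0]<.62)&(P[...,1]>0.02)&(P[...,1]<.16)
    org=box&(H[...,0]>=5)&(H[...,0]<18)&(H[...,1]>150)&(P[...,2]>.074)
    Q=P[org]-[.5748,.1104,0];R=np.array([[.9336,-.3584,0],[.3584,.9336,0],[0,0,1]]);Q=Q@R.T
    print(n,len(Q),np.percentile(Q,[3,50,97],axis=0).round(4).tolist() if len(Q) else "")
E
```

```text
time_s: 9.87
position: [0.5719, 0.0954, 0.1644]
tcp_rot: [[-0.934, 0.357, 0.006], [0.357, 0.934, -0.001], [-0.006, 0.002, -1.0]]
force: [-0.1, 0.1, -0.1]
opening: 0.006
grasp_force: 0.0
time_s: 10.53
position: [0.5463, 0.0342, 0.1608]
tcp_rot: [[-0.933, 0.359, -0.0], [0.359, 0.933, 0.0], [0.0, 0.0, -1.0]]
force: [-0.9, 0.1, 1.0]
opening: 0.003
grasp_force: 0.0
time_s: 11.2
position: [0.5462, 0.0351, 0.1053]
tcp_rot: [[-0.934, 0.358, -0.001], [0.358, 0.934, 0.0], [0.001, -0.0, -1.0]]
force: [0.1, -0.1, -0.9]
opening: 0.003
grasp_force: 0.0
wrist 1177 [[-0.0144, -0.0595, 0.0791], [-0.0109, -0.0553, 0.107], [0.0047, -0.0381, 0.1131]]
side 94 [[-0.0147, -0.0565, 0.0804], [-0.0064, -0.0384, 0.0972], [0.011, -0.0365, 0.1148]]
scene 135 [[-0.0094, -0.057, 0.0804], [0.0078, -0.0378, 0.0975], [0.0146, -0.0364, 0.1134]]
```

View pics/n3.png

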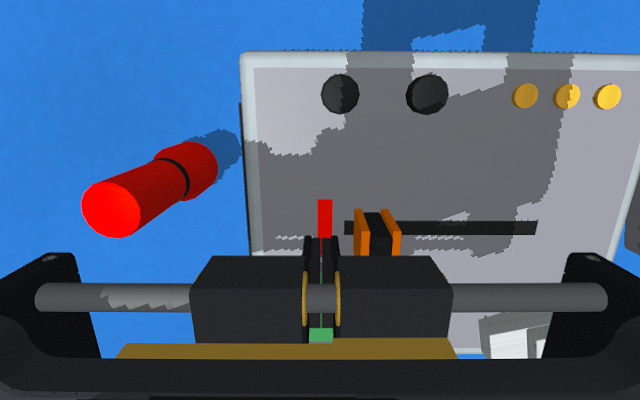

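The wrist view shows the fingers at column 320, over the red bar on the home side. The lever is at (378,232) at the start of the slot, so the way is clear to push outwards.

```bash
python3 -m handwheel '[[0.0018,0.0047,0,0,0,0],[0.0036,0.0093,0,0,0,0],[0.0043,0.0112,0,0,0,0],[0.005,0.0131,0,0,0,0],[0.0057,0.0149,0,0,0,0],[0.0061,0.0159,0,0,0,0],[0.0065,0.0168,0,0,0,0],[0.0065,0.0168,0,0,0,0]]'
python3 -m handwheel '[[0.0004,0.0009,0,0,0,0],[0.0007,0.0019,0,0,0,0],[0.0011,0.0028,0,0,0,0],[0.0014,0.0037,0,0,0,0],[0.0018,0.0047,0,0,0,0],[0.0018,0.0047,0,0,0,0],[0.0018,0.0047,0,0,0,0],[0.0018,0.0047,0,0,0,0]]'
```

```text
time_s: 12.02
position: [0.5532, 0.0519, 0.1061]
tcp_rot: [[-0.934, 0.358, 0.001], [0.358, 0.934, 0.0], [-0.001, 0.0, -1.0]]
force: [-0.2, -1.9, 1.0]
opening: 0.009
grasp_force: 0.8
time_s: 12.68
position: [0.5546, 0.0566, 0.1058]
tcp_rot: [[-0.934, 0.358, -0.0], [0.358, 0.934, 0.0], [0.0, 0.0, -1.0]]
force: [-0.6, 0.3, -0.0]
opening: 0.008
grasp_force: 0.0
```

```bash
python3 -m handwheel '[[0.0011,0.0028,0,0,0,0],[0.0021,0.0056,0,0,0,0],[0.0029,0.0075,0,0,0,0],[0.0036,0.0093,0,0,0,0],[0.0039,0.0103,0,0,0,0],[0.0043,0.0112,0,0,0,0],[0.0043,0.0112,0,0,0,0],[0.0043,0.0112,0,0,0,0]]'
python3 -m handwheel '[[0.0004,0.0009,0,0,0,0],[0.0007,0.0019,0,0,0,0],[0.0011,0.0028,0,0,0,0],[0.0014,0.0037,0,0,0,0],[0.0014,0.0037,0,0,0,0],[0.0014,0.0037,0,0,0,0],[0.0014,0.0037,0,0,0,0],[0.0014,0.0037,0,0,0,0]]'
cat > look.py <<'E'
from fit import *
s=bot.read_state();print(s["position"])
for n in ["wrist","side","scene"]:
    im,d=cams.capture(n);P=cloud(n,d,s);H=hsv(im)
    cv2.imwrite(f"pics/last_{n}.png",im)
    box=(P[...,0]>.5)&(P[...,0]<.62)&(P[...,1]>0.02)&(P[...,1]<.18)
    org=box&(H[...,0]>=5)&(H[...,0]<18)&(H[...,1]>150)&(P[...,2]>.074)
    Q=P[org]-[.5748,.1104,0];R=np.array([[.9336,-.3584,0],[.3584,.9336,0],[0,0,1]]);Q=Q@R.T
    print(n,len(Q),np.percentile(Q,[3,50,97],axis=0).round(4).tolist() if len(Q) else "")
E
python3 look.py
```

```text
time_s: 13.35
position: [0.5592, 0.0682, 0.1059]
tcp_rot: [[-0.934, 0.358, 0.0], [0.358, 0.934, 0.001], [-0.0, 0.001, -1.0]]
force: [-0.4, -1.4, -0.3]
opening: -0.001
grasp_force: 0.2
time_s: 14.02
position: [0.5604, 0.0714, 0.1059]
tcp_rot: [[-0.934, 0.358, 0.0], [0.358, 0.934, 0.0], [0.0, 0.0, -1.0]]
force: [-0.1, 0.2, 0.1]
opening: 0.003
grasp_force: 0.0
[0.5603889  0.07142963 0.10585789]
wrist 1110 [[-0.0144, -0.0274, 0.0794], [-0.011, -0.0229, 0.109], [0.0034, -0.0061, 0.113]]
side 97 [[-0.0152, -0.0244, 0.0816], [-0.0071, -0.0067, 0.1007], [0.007, -0.0047, 0.1154]]
scene 165 [[-0.0071, -0.0251, 0.0793], [0.008, -0.0062, 0.101], [0.0149, -0.0039, 0.1131]]
```

Second notch confirmed, with faces at -27 and -5 mm. The same increment again should give the third.

```bash
python3 -m handwheel '[[0.0011,0.0028,0,0,0,0],[0.0021,0.0056,0,0,0,0],[0.0029,0.0075,0,0,0,0],[0.0036,0.0093,0,0,0,0],[0.0039,0.0103,0,0,0,0],[0.0043,0.0112,0,0,0,0],[0.0043,0.0112,0,0,0,0],[0.0043,0.0112,0,0,0,0]]'
python3 -m handwheel '[[0.0004,0.0009,0,0,0,0],[0.0007,0.0019,0,0,0,0],[0.0011,0.0028,0,0,0,0],[0.0014,0.0037,0,0,0,0],[0.0014,0.0037,0,0,0,0],[0.0014,0.0037,0,0,0,0],[0.0014,0.0037,0,0,0,0],[0.0014,0.0037,0,0,0,0]]'
python3 look.py
```

```text
time_s: 14.83
position: [0.5649, 0.0831, 0.1059]
tcp_rot: [[-0.934, 0.358, 0.0], [0.358, 0.934, 0.001], [-0.0, 0.001, -1.0]]
force: [-1.0, -0.8, -0.0]
opening: 0.009
grasp_force: 0.2
time_s: 15.5
position: [0.5661, 0.0863, 0.1058]
tcp_rot: [[-0.934, 0.358, -0.0], [0.358, 0.934, 0.0], [0.0, 0.0, -1.0]]
force: [-0.1, 0.0, -0.0]
opening: 0.004
grasp_force: 0.0
[0.56606549 0.08632759 0.10583603]
wrist 1111 [[-0.0144, -0.0114, 0.0788], [-0.0111, -0.0069, 0.1089], [0.0032, 0.0099, 0.1131]]
side 97 [[-0.0149, -0.0087, 0.0783], [-0.0054, 0.0093, 0.099], [0.0078, 0.0111, 0.1148]]
scene 163 [[-0.0087, -0.0089, 0.0792], [0.0068, 0.0097, 0.1016], [0.0144, 0.0117, 0.1128]]
```

Third notch: the axis is at about 0 mm, so travel is 48 mm. I'll back off, lift and check.

```bash
python3 -m handwheel '[[-0.0018,-0.0047,0,0,0,0],[-0.0036,-0.0093,0,0,0,0],[-0.0054,-0.014,0,0,0,0],[-0.0054,-0.014,0.01,0,0,0],[-0.0054,-0.014,0.03,0,0,0],[-0.0054,-0.014,0.05,0,0,0],[-0.0054,-0.014,0.075,0,0,0],[-0.0054,-0.014,0.1,0,0,0]]'
python3 -m handwheel '[[0,0,0,0,0,0],[0,0,0,0,0,0],[0,0,0,0,0,0],[0,0,0,0,0,0],[0,0,0,0,0,0],[0,0,0,0,0,0],[0,0,0,0,0,0],[0,0,0,0,0,0]]'
python3 look.py
```

```text
time_s: 16.32
position: [0.5603, 0.0721, 0.2073]
tcp_rot: [[-0.934, 0.358, -0.001], [0.358, 0.934, 0.0], [0.001, -0.0, -1.0]]
force: [0.2, -0.3, -0.8]
opening: 0.008
grasp_force: 0.0
time_s: 16.98
position: [0.5605, 0.0723, 0.2053]
tcp_rot: [[-0.934, 0.358, -0.001], [0.358, 0.934, 0.0], [0.001, -0.0, -1.0]]
force: [-0.3, 0.2, -0.3]
opening: 0.005
grasp_force: 0.0
[0.56046786 0.07232011 0.20525608]
wrist 670 [[-0.0144, -0.0115, 0.0812], [-0.0037, -0.0069, 0.1112], [0.0136, 0.0099, 0.1135]]
side 105 [[-0.0148, -0.0083, 0.0796], [-0.0046, 0.0096, 0.1006], [0.0104, 0.0114, 0.1149]]
scene 173 [[-0.0112, -0.0092, 0.0784], [0.0046, 0.0101, 0.1029], [0.0147, 0.0117, 0.1127]]
```

View pics/last_wrist.png

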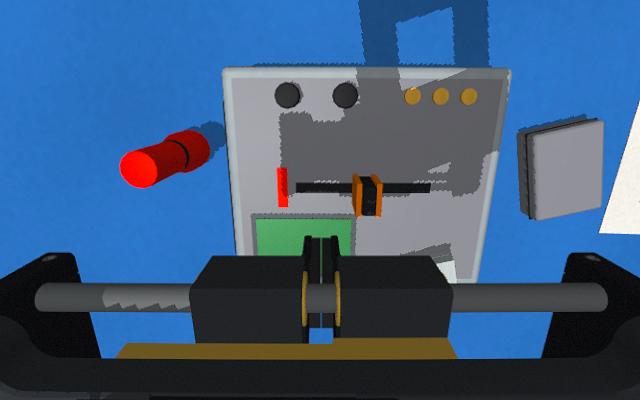

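The wrist view shows the lever at (368,192), mid-slot in the third notch. The fingers are clear of everything, and the torch and case stand where they were.

```bash
python3 -c "
from rig import bot
print(bot.hand_in())"
```

```text
the job is handed in; nothing more can be done
None
```

The lever went fully home, then out three clicks; the cameras show it resting in the third notch (about 48 mm of travel), the fingers touched nothing but the lever, and the job is handed in at about 17 s, with no verdict returned.

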